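# Sockets back on the rail in order of size

## Task

Put the four loose sockets back on the socket rail in order of size, one on each post, with the smallest at the end that has the hanging eye and the largest at the capped end. Leave each one standing square drive down over its post and seated right down on its clip. The tall plain tubes standing among them are wrist pins and do not belong on the rail.

Things in the scene. Friction and masses are not known exactly. Their poses are not given: they have to be found in the camera images.
- socket_a_mid (a point): the smallest of the four dark steel hexagon sockets, standing on the bench open end up; 38 mm high, 25 mm outside diameter (25 mm at the drive end, straight-sided from 22 mm up). The point is its centre, 19 mm above its underside; z is its axis, up. The square drive hole, 12.7 mm wide and 17 mm deep, opens in the middle of its underside; the 16 mm hexagon is above it
- socket_b_mid (a point): the second smallest of the four dark steel hexagon sockets, standing on the bench open end up; 44 mm high, 34 mm outside diameter (29 mm at the drive end, straight-sided from 22 mm up). The point is its centre, 22 mm above its underside; z is its axis, up. The square drive hole, 12.7 mm wide and 17 mm deep, opens in the middle of its underside; the 24 mm hexagon is above it
- socket_c_mid (a point): the second largest of the four dark steel hexagon sockets, standing on the bench open end up; 50 mm high, 43 mm outside diameter (34 mm at the drive end, straight-sided from 22 mm up). The point is its centre, 25 mm above its underside; z is its axis, up. The square drive hole, 12.7 mm wide and 17 mm deep, opens in the middle of its underside; the 30 mm hexagon is above it
- socket_d_mid (a point): the largest of the four dark steel hexagon sockets, standing on the bench open end up; 57 mm high, 52 mm outside diameter (40 mm at the drive end, straight-sided from 22 mm up). The point is its centre, 28.5 mm above its underside; z is its axis, up. The square drive hole, 12.7 mm wide and 17 mm deep, opens in the middle of its underside; the 36 mm hexagon is above it
- seat_a (a point): seat of the first clip on the rail, counted from the end with the hanging eye: centre of the flat top of its round black flange, where a socket's underside rests, 17 mm above the bench. A black post rises 22 mm from it: 10.4 mm thick for 7 mm, then tapering to a rounded 3 mm tip. z is up, x runs along the rail away from the hanging eye. The clips do not move
- seat_b (a point): seat of the second clip on the rail, counted from the end with the hanging eye: centre of the flat top of its round black flange, where a socket's underside rests, 17 mm above the bench. A black post rises 22 mm from it: 10.4 mm thick for 7 mm, then tapering to a rounded 3 mm tip. z is up, x runs along the rail away from the hanging eye. The clips do not move
- seat_c (a point): seat of the third clip on the rail, counted from the end with the hanging eye: centre of the flat top of its round black flange, where a socket's underside rests, 17 mm above the bench. A black post rises 22 mm from it: 10.4 mm thick for 7 mm, then tapering to a rounded 3 mm tip. z is up, x runs along the rail away from the hanging eye. The clips do not move
- seat_d (a point): seat of the fourth clip on the rail, counted from the end with the hanging eye: centre of the flat top of its round black flange, where a socket's underside rests, 17 mm above the bench. A black post rises 22 mm from it: 10.4 mm thick for 7 mm, then tapering to a rounded 3 mm tip. z is up, x runs along the rail away from the hanging eye. The clips do not move
- rail_eye (a point): the hanging eye of the socket rail: centre of the 19 mm hole in a 34 mm round tab at one end of the aluminium rail (about 310 mm long with the tab, 34 mm wide, 12 mm high, fixed). The other end has a square black cap. Four clips stand 47 to 80 mm apart, wider between the larger sizes, along the rail. z is up, x runs along the rail away from the eye
Mind the look-alikes: they are no part of the job. Leave any orange look-alike of the part that bears socket_d_mid alone.

How it is judged:
At the end, for the whole second after the job is handed in: Each socket stands on its own clip: the smallest on the clip nearest the hanging eye, then rising in size along the rail; each within 5 mm of the seat's centre sideways, its underside within 3 mm of the seat's height, upright within 0.08 rad, released and at rest (horizontal distance between socket_a_mid and seat_a below 0.005 m and z of socket_a_mid in the frame of seat_a between 0.016 and 0.022 m and angle between each of socket_a_mid, socket_b_mid, socket_c_mid, socket_d_mid's own z axis and vertical below 0.08 rad and linear speed of each of socket_a, socket_b, socket_c, socket_d below 0.02 m/s and horizontal distance between socket_b_mid and seat_b below 0.005 m and z of socket_b_mid in the frame of seat_b between 0.019 and 0.025 m and horizontal distance between socket_c_mid and seat_c below 0.005 m and z of socket_c_mid in the frame of seat_c between 0.022 and 0.028 m and horizontal distance between socket_d_mid and seat_d below 0.005 m and z of socket_d_mid in the frame of seat_d between 0.0255 and 0.0315 m); the robot touches nothing.
It also fails if it takes over 112 s, if anything falls off the work surface, if the arm or the gripper's body presses on something with over 40 N, if the wrist force passes 120 N, or if a joint passes its speed limit or range.

## Robot

A 6-joint arm with a two-finger parallel gripper is mounted at the origin on a cart in front of the work surface, level with it; the furniture and walls round the work are solid. World frame = base frame: x ahead of the robot, y to its left, z up, the work surface at z = 0. Lengths are in m, angles in rad, forces in N, time in s.
With the tool pointing down it reaches from about 0.35 to 0.875 m from the base axis. Payload 4.2 kg.
Tool frame: the origin (TCP) lies between the finger pads; the fingertips stand 17 mm ahead of it and the grasp point (between the pads) lies 2 mm behind it; z points along the fingers, y is the line along which they close (so a half turn about z gives the same grasp; the last joint's range is limited). The gripper opens to 87 mm and grips with 3 to 60 N. Pads are 19 mm wide; open, the fingers measure 117 mm over their backs; the gripper's body (75 mm by 190 mm) begins 51 mm behind the grasp point.
Start: joints at [1.535, 0.385, 0.008, 0, -1.194, -0.259], TCP at [0.182, 0.598, 0.24] pointing down, gripper open.
Joint ranges: [-3.14, 3.14], [-1.21, 2.06], [-1.07, 1.41], [-3.16, 2.05], [-2.99, -0.16], [-3.1, 3.1]. Speed limits (rad/s): [2.79, 2.79, 3.14, 3.14, 3.14, 3.14].

## Interface

Orientations are given as a unit quaternion [x, y, z, w].
In Python, from station import r gives the robot as it stands. The module is installed in compiled form; this text tells all that it offers.
- The arm moves only by the tool play_rows, never from a script. Its argument "rows" is text: rows parted by semicolons, each of 7 numbers parted by spaces: the turn, a rotation vector about the tool's x, y, z in degrees, then the shift along the tool's x, y, z in mm, then the finger opening in mm, from 0 to 87. A call has 1 to 8 rows; each row shifts and turns the commanded pose from where the row before left it, along the tool's axes as they then stand; what a row does not reach is not made up. A row lasts 1/12 s, in which the tool goes at most 41.7 mm and 7.16 degrees, less where a joint would pass 70% of its speed; a pose out of reach is approached as far as the arm can. A call is refused whole if a number of a shift passes 41.7 or a number of a turn 7.16, either way. A call with a gripper value outside its range is refused whole. The fingers move at their own pace and stop on an object; the grip force is fixed at half the most. Time passes only in rows, so rows that do not move let the fingers close. It gives the time, the measured TCP pose, the force, the opening and the grip force at its end, in the units of the state.
- r.get_state(): the state, without advancing time (a new reading comes with each control period).
- r.capture(name): name is "scene" or "top" or "wrist"; returns (picture, depth): 420x560x3 uint8, blue, green, red; 420x560 float32, m along the optical axis (not along the pixel's ray), 0 where there is no reading.
- r.camera_info(name): a dict with "camera_matrix" (3x3 intrinsics, pixels), "extrinsics" (4x4, takes a point from camera to world coordinates). Camera axes: x right, y up, looking along -z (the intrinsics and any distortion apply to the point x, -y, -z); pixel columns grow to the right and rows downward; lengths in m; the calibration is good to about 2 mm. A picture is of the moment at which its call begins: read the wrist's pose just before it. camera_info takes no time and is no camera call; for the wrist camera it gives the pose at the moment of the call.
- r.hand_in(): hands the job in; it is judged then, once.
The state is a dict: "clock": time; "joint_pos": joint angles; "joint_velocities": joint speeds; "joint_efforts": joint torques, N m; "tcp_pos": TCP position; "eef_rot": TCP orientation; "contact_force": force on the tool from outside, world axes, zero at the start; "torque": the same for the moment, N m; "width": finger opening in m; "grasp_force": force on a finger pad.
Only numpy, scipy, OpenCV 4.12 (cv2) and the standard library are available. Lean on these libraries where they do the work, as an engineer would, in place of code of your own. Each camera call takes 0.05 s, during which the arm holds its last target. There are 200 camera calls.

## Working session

There is one attempt and no reset: what is moved stays moved. The work goes in short steps, Python scripts to look and compute and a tool call to move; the robot and the scene stay as the last step left them, time stands still between calls to the robot, and variables do not carry over. Pictures are saved under pics/ and viewed, at most 14 in all, crops included, and the job is handed in when it is done.

Besides the shell and the picture viewer there is one more tool, called after "Request:" as a command line: name --argument value ..., lists and objects as JSON in quotes. play_rows: Moves the arm, as the interface text tells. Its arguments: {"type":"object","properties":{"rows":{"type":"string"}},"required":["rows"]}

```bash
mkdir -p pics
python3 - <<'E'
from station import r
import cv2,numpy as np
for n in("scene","top"):
    p,d=r.capture(n); cv2.imwrite(f"pics/{n}0.png",p); np.save(f"pics/{n}0.npy",d)
    i=r.camera_info(n); print(n,np.round(i["camera_matrix"],1).tolist(),np.round(i["extrinsics"],4).tolist(),[k for k in i])
s=r.get_state();print({k:np.round(v,3).tolist() for k,v in s.items()})
E
```

```text
scene [[520.4, 0.0, 286.9], [0.0, 520.4, 214.0], [0.0, 0.0, 1.0]] [[0.5708, 0.4235, -0.7034, -0.3046], [-0.8208, 0.2739, -0.5012, -0.6533], [-0.0196, 0.8635, 0.504, 0.6523], [0.0, 0.0, 0.0, 1.0]] ['camera_matrix', 'extrinsics']
top [[447.1, 0.0, 282.4], [0.0, 447.1, 205.6], [0.0, 0.0, 1.0]] [[-0.0188, 0.9901, -0.1391, 0.3993], [-0.9998, -0.0186, 0.0026, -0.0639], [-0.0, 0.1391, 0.9903, 1.1709], [0.0, 0.0, 0.0, 1.0]] ['camera_matrix', 'extrinsics']
{'clock': 0.1, 'joint_pos': [1.535, 0.385, 0.007, -0.0, -1.194, -0.259], 'joint_velocities': [0.001, -0.002, 0.003, 0.002, 0.001, 0.004], 'joint_efforts': [-0.001, -39.169, 18.793, 4.232, 0.013, -0.0], 'tcp_pos': [0.181, 0.598, 0.239], 'eef_rot': [0.989, -0.147, -0.0, 0.001], 'contact_force': [0.588, 0.776, -0.992], 'torque': [-0.042, 0.023, -0.015], 'grasp_force': 0.0, 'width': 0.087}
```

View pics/top0.png

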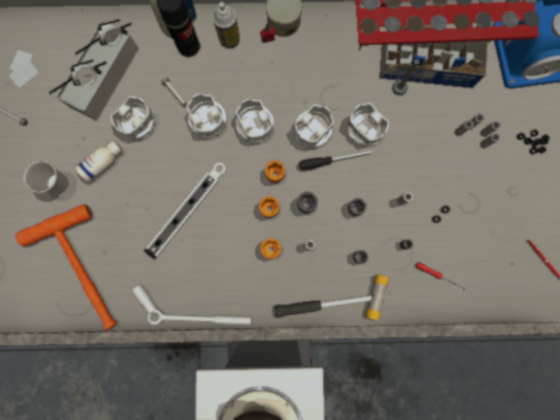

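View pics/scene0.png

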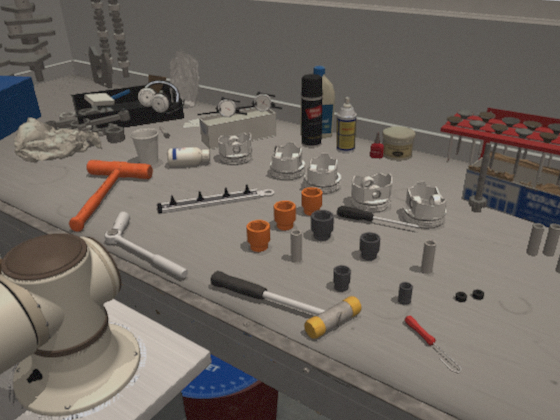

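```bash
cat > h.py <<'E'
from station import r
import cv2,numpy as np
from scipy.spatial.transform import Rotation as R
def world(d,i):
    K=i["camera_matrix"];E=i["extrinsics"];v,u=np.mgrid[:d.shape[0],:d.shape[1]]
    P=np.stack([(u-K[0,2])/K[0,0]*d,-(v-K[1,2])/K[1,1]*d,-d],-1)
    return P@E[:3,:3].T+E[:3,3]
def ray(u,v,z,i):
    K=i["camera_matrix"];E=i["extrinsics"]
    q=E[:3,:3]@np.array([(u-K[0,2])/K[0,0],-(v-K[1,2])/K[1,1],-1]);c=E[:3,3]
    return c+q*(z-c[2])/q[2]
def go(x,y,z,yaw,s=None):
    """yaw = world angle of tool y (closing) axis, deg; prints shift in tool axes and turn about tool z"""
    s=s or r.get_state();T=R.from_quat(s["eef_rot"]);M=T.as_matrix()
    t=np.array([x,y,z])-s["tcp_pos"]
    cur=np.degrees(np.arctan2(M[1,1],M[0,1]));dy=(yaw-cur+90)%180-90
    # first level the tool z; then yaw
    tilt=np.degrees(np.cross(M.T@M[:,2],M.T@np.array([0,0,-1])))
    print("shift tool mm",np.round(M.T@t*1000,1),"turn z",round(-dy,2),"tilt",np.round(tilt,2),"tcp",np.round(s["tcp_pos"],4),"yaw",round(cur,1),"j",np.round(s["joint_pos"],2),"t",round(s["clock"],2))
E
python3 - <<'E'
from h import *
i=r.camera_info("top");d=np.load("pics/top0.npy");p=cv2.imread("pics/top0.png");W=world(d,i)
for n,u,v,h in(("d",306,203,57),("c",355,207,50),("b",359,257,44),("a",405,244,38),("pin1",310,245,0),("pin2",403,198,0)):
    w=W[v-22:v+23,u-22:u+23].reshape(-1,3)
    z=w[:,2];H=h/1000 if h else np.percentile(z,99.5)
    q=w[(abs(z-H)<.006)]
    c,rad=cv2.minEnclosingCircle(q[:,:2].astype(np.float32))
    print(n,len(q),np.round(c,4),round(rad*1000,1),"zmax",round(z.max(),4),"zmed",round(np.median(q[:,2]),4),"floor",round(np.median(z),4))
for n,u,v in(("eye",219,169),("cap",152,253)): print(n,ray(u,v,.012,i))
hh=cv2.imread("pics/top0.png")[150:270,130:250]
hh=cv2.resize(hh,None,fx=5,fy=5,interpolation=cv2.INTER_CUBIC);cv2.imwrite("pics/rail.png",hh)
i=r.camera_info("wrist");s=r.get_state();T=R.from_quat(s["eef_rot"]).as_matrix();E=i["extrinsics"]
print("cam in tool",np.round(T.T@(E[:3,3]-s["tcp_pos"]),4).tolist(),np.round(T.T@E[:3,:3],3).tolist(),np.round(i["camera_matrix"],0).tolist())
g=cv2.cvtColor(p,cv2.COLOR_BGR2GRAY)
go(.5,.2,.3,0)
E
```

```text
d 158 [ 0.5659 -0.13  ] 26.1 zmax 1.1709 zmed 0.0563 floor 0.0006
c 115 [ 0.5524 -0.257 ] 22.0 zmax 1.1709 zmed 0.0489 floor 0.0002
b 69 [ 0.4038 -0.2795] 45.1 zmax 1.1709 zmed 0.0429 floor 0.0001
a 51 [ 0.4552 -0.3826] 12.8 zmax 1.1709 zmed 0.037 floor -0.0
pin1 42 [ 0.4567 -0.1322] 11.7 zmax 1.1709 zmed 0.0698 floor 0.0
pin2 40 [ 0.5719 -0.3797] 11.7 zmax 1.1709 zmed 0.0692 floor -0.0002
eye [0.66311274 0.09901686 0.012     ]
cap [0.4450173  0.27156435 0.012     ]
cam in tool [0.0652, -0.0002, -0.1463] [[-0.001, 0.971, 0.239], [1.0, 0.001, 0.0], [0.0, 0.239, -0.971]] [[349.0, 0.0, 278.0], [0.0, 349.0, 211.0], [0.0, 0.0, 1.0]]
shift tool mm [420.4 287.9 -60.9] turn z 73.1 tilt [ 0.11 -0.   -0.  ] tcp [0.1814 0.5976 0.2386] yaw -106.9 j [ 1.53  0.39  0.01 -0.   -1.19 -0.26] t 0.1
```

View pics/rail.png

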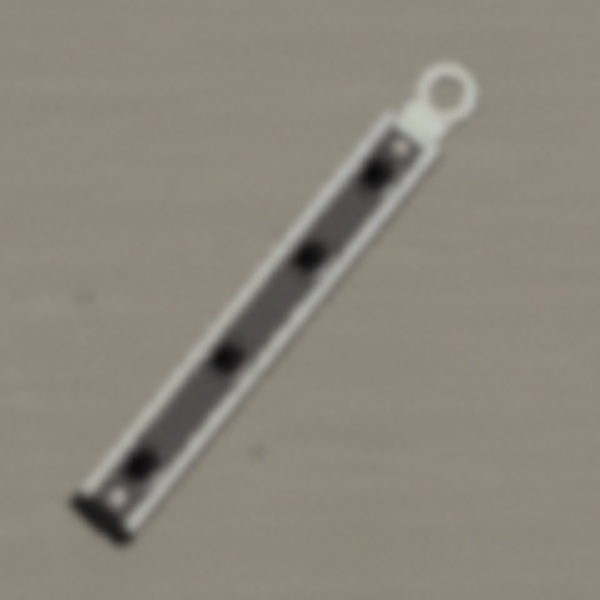

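Request:
play_rows --rows "0 0 7.16 40 8 0 87;0 0 7.16 40 8 0 87;0 0 7.16 40 8 0 87;0 0 0 40 8 0 87;0 0 0 40 8 0 87;0 0 0 40 8 0 87;0 0 0 40 8 0 87;0 0 0 40 8 0 87"

```text
clock: 0.77
tcp_pos: [0.4135, 0.3702, 0.2393]
eef_rot: [0.945, -0.328, -0.0, 0.0]
contact_force: [0.5, -0.4, 0.4]
width: 0.0868
grasp_force: 0.0
```

Request:
play_rows --rows "0 0 0 40 8 0 87;0 0 0 40 8 0 87;0 0 0 40 8 0 87;0 0 0 20 8 0 87;0 0 0 0 0 0 87;0 0 0 0 0 0 87"

```text
clock: 1.27
tcp_pos: [0.5031, 0.2587, 0.239]
eef_rot: [0.944, -0.33, -0.0, 0.0]
contact_force: [0.4, 0.2, 0.0]
width: 0.0869
grasp_force: 0.0
```

Run:
```python
from h import *
s=r.get_state();i=r.camera_info("wrist");p,d=r.capture("wrist");cv2.imwrite("pics/w1.png",p);np.save("pics/w1.npy",d);np.save("pics/w1E.npy",i["extrinsics"])
go(.5,.2,.3,-128.4,s)
W=world(d,i)
t=r.camera_info("top")
for n,u,v in zip("abcd",(375,309,227,141),(174,255,357,464)):
    c=ray(u/5+130-.4,v/5+150-.4,.025,t)
    # posts in wrist depth: points in 24..45mm
    m=(np.hypot(W[...,0]-c[0],W[...,1]-c[1])<.025)&(W[...,2]>.018)&(W[...,2]<.045)
    f=(np.hypot(W[...,0]-c[0],W[...,1]-c[1])<.025)&(abs(W[...,2]-.017)<.002)
    q=W[m];e=W[f]
    print(n,np.round(c,4),len(q),np.round(q.mean(0),4) if len(q) else 0,np.round(q[q[:,2]>.03].mean(0),4),np.round(e.mean(0),4),len(e), np.argwhere(m).mean(0)[::-1])
```

```text
shift tool mm [ 34.2  47.9 -61. ] turn z -0.13 tilt [ 0.06  0.02 -0.  ] tcp [0.5031 0.2587 0.239 ] yaw -128.5 j [ 0.76  0.29 -0.14 -0.   -1.15  0.14] t 1.27
a [0.6199 0.1347 0.025 ] 226 [0.621  0.1379 0.0256] [0.6212 0.1373 0.0351] [0.6211 0.1374 0.0173] 235 [300.55309735  11.53097345]
b [0.5778 0.1686 0.025 ] 205 [0.5783 0.1721 0.025 ] [0.5784 0.1719 0.0351] [0.5787 0.1714 0.0174] 211 [299.55609756  74.27804878]
c [0.5254 0.2104 0.025 ] 174 [0.5266 0.214  0.025 ] [0.5265 0.2136 0.0353] [0.5261 0.2135 0.0174] 191 [298.07471264 144.1954023 ]
d [0.4712 0.2536 0.025 ] 136 [0.4735 0.2567 0.0261] [0.4729 0.2568 0.0351] [0.4729 0.2568 0.0173] 164 [296.94117647 209.72058824]
```

View pics/w1.png

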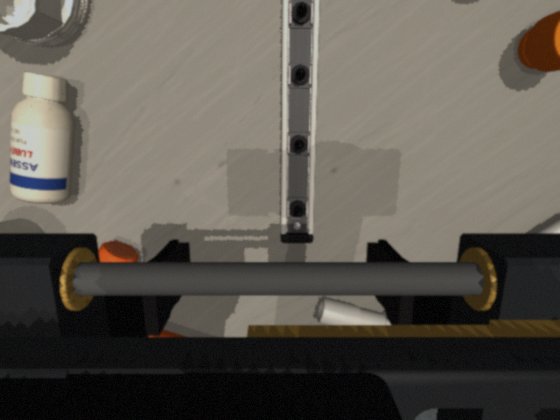

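Request:
play_rows --rows "0 0 0 24 33 0 87;0 0 0 24 33 0 87;0 0 0 24 33 0 87;0 0 0 24 33 0 87;0 0 0 24 33 0 87;0 0 0 24 33 0 87;0 0 0 24 33 5 87;0 0 0 12 33 10 87"

```text
clock: 1.98
tcp_pos: [0.4813, -0.0595, 0.2256]
eef_rot: [0.945, -0.328, 0.002, -0.001]
contact_force: [1.0, -0.6, 0.1]
width: 0.0871
grasp_force: 0.0
```

Request:
play_rows --rows "0 0 0 0 0 0 87;0 0 0 0 0 0 87;0 0 0 0 0 0 87"

```text
clock: 2.23
tcp_pos: [0.4803, -0.0578, 0.2248]
eef_rot: [0.945, -0.328, 0.0, -0.0]
contact_force: [-0.0, 0.1, -0.4]
width: 0.0873
grasp_force: 0.0
```

```bash
cat >> h.py <<'E'
def look(name,x,y,h,rad,pic=None):
    """socket centre from wrist: circle of the top rim from depth and from rim pixels"""
    s=r.get_state();i=r.camera_info("wrist");p,d=r.capture("wrist")
    if pic: cv2.imwrite(f"pics/{pic}.png",p)
    W=world(d,i);m=(np.hypot(W[...,0]-x,W[...,1]-y)<rad+.018)&(abs(W[...,2]-h)<.005)&(d>0)
    m=cv2.morphologyEx(m.astype(np.uint8),cv2.MORPH_OPEN,np.ones((2,2)))
    q=W[m>0]
    if len(q)<10: print(name,"not seen",len(q)); return
    c,rr=cv2.minEnclosingCircle(q[:,:2].astype(np.float32))
    v,u=np.nonzero(m);(cu,cv),ru=cv2.minEnclosingCircle(np.stack([u,v],1).astype(np.float32))
    print(name,"depth fit",np.round(c,4),"r",round(rr*1000,1),"n",len(q),"zmed",np.round(np.median(q[:,2]),4),"px",round(cu),round(cv),"ray",np.round(ray(cu,cv,h,i)[:2],4),"tcp",np.round(s["tcp_pos"],4))
    return np.array(c)
E
python3 - <<'E'
from h import *
c=look("d",.566,-.13,.057,.026,"w2")
look("c",.552,-.257,.05,.0215);look("b",.405,-.275,.044,.017)
go(*c,.04,-128.4)
E
```

```text
d depth fit [ 0.5529 -0.1316] r 40.0 n 1584 zmed 0.0574 px 283 70 ray [ 0.5648 -0.1295] tcp [ 0.4803 -0.0578  0.2248]
c depth fit [ 0.531  -0.1919] r 94.4 n 346 zmed 0.0498 px 414 1 ray [ 0.5406 -0.2472] tcp [ 0.4805 -0.0574  0.2249]
b depth fit [ 0.4657 -0.1982] r 120.6 n 459 zmed 0.0437 px 496 108 ray [ 0.4229 -0.2607] tcp [ 0.4806 -0.0572  0.2249]
shift tool mm [102.7  13.9 184.9] turn z 0.17 tilt [-0.04 -0.03  0.  ] tcp [ 0.4806 -0.0572  0.2249] yaw -128.2 j [ 0.22  0.16 -0.35  0.   -1.06  0.69] t 2.38
```

Request:
play_rows --rows "0 0 0 36 1.5 20 87;0 0 0 36 1.5 20 87;0 0 0 36 1.5 20 87;0 0 0 3 0 30 87;0 0 0 0 0 35 87;0 0 0 0 0 35 87;0 0 0 0 0 29 87;0 0 0 0 0 0 87"

```text
clock: 3.05
tcp_pos: [0.5602, -0.1298, 0.0294]
eef_rot: [0.944, -0.328, -0.006, 0.002]
contact_force: [-1.0, -0.1, -0.4]
width: 0.087
grasp_force: 0.0
```

Request:
play_rows --rows "0 0 0 0 0 0 70;0 0 0 0 0 0 50;0 0 0 0 0 0 40;0 0 0 0 0 0 40;0 0 0 0 0 0 40;0 0 0 0 0 0 40;0 0 0 0 0 0 40;0 0 0 0 0 0 40"

```text
clock: 3.72
tcp_pos: [0.5653, -0.1309, 0.0368]
eef_rot: [0.945, -0.328, 0.001, -0.0]
contact_force: [-0.9, 1.8, 6.0]
width: 0.0513
grasp_force: 30.0
```

Request:
play_rows --rows "0 0 0 0 0 -35 40;0 0 0 0 0 -35 40;0 0 0 -31 -24.5 -18 40;0 0 0 -31 -24.5 0 40;0 0 0 -31 -24.5 0 40;0 0 0 -31 -24.5 0 40;0 0 0 -31 -24.5 0 40;0 0 0 -31 -24.5 0 40"

```text
clock: 4.38
tcp_pos: [0.5077, 0.099, 0.1216]
eef_rot: [0.944, -0.329, -0.001, 0.001]
contact_force: [1.1, 0.2, -4.6]
width: 0.0518
grasp_force: 29.9
```

Request:
play_rows --rows "0 0 0 -31 -24.5 0 40;0 0 0 -31 -24.5 0 40;0 0 0 -31 -24.5 0 40;0 0 0 -20 -18 0 40;0 0 0 -10 -8 0 40;0 0 0 0 0 0 40;0 0 0 0 0 0 40;0 0 0 0 0 0 40"

```text
clock: 5.05
tcp_pos: [0.4746, 0.2509, 0.1219]
eef_rot: [0.944, -0.329, -0.001, 0.001]
contact_force: [0.1, 0.0, -3.7]
width: 0.0514
grasp_force: 29.9
```

Run:
```python
from h import *
go(.4738,.2561,.075,-128.85)
s=r.get_state();print(s["width"],s["grasp_force"],s["contact_force"])
p,d=r.capture("wrist");cv2.imwrite("pics/w3.png",p)
p,d=r.capture("scene");cv2.imwrite("pics/s3.png",cv2.resize(p[110:260,100:300],None,fx=4,fy=4))
p,d=r.capture("top");W=world(d,r.camera_info("top"));t=s["tcp_pos"]
m=(np.hypot(W[...,0]-t[0],W[...,1]-t[1])<.1)&(abs(W[...,2]-.13)<.04);print(m.sum())
```

```text
shift tool mm [-3.8 -3.7 46.9] turn z 0.41 tilt [0.17 0.04 0.  ] tcp [0.4746 0.2509 0.1219] yaw -128.4 j [ 0.79  0.36 -0.37 -0.   -0.85  0.11] t 5.05
0.05144586358568418 29.938847460362012 [ 0.12558709  0.0099921  -3.66054865]
66
```

View pics/s3.png

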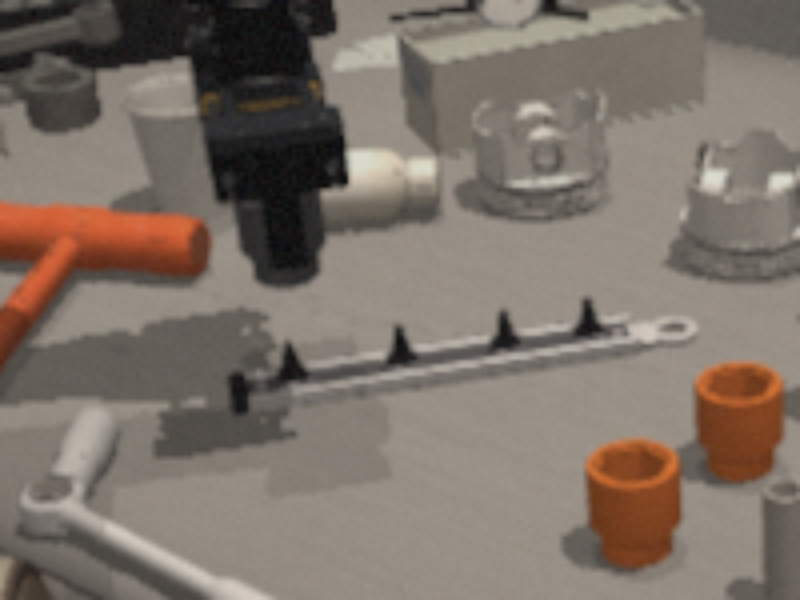

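View pics/w3.png

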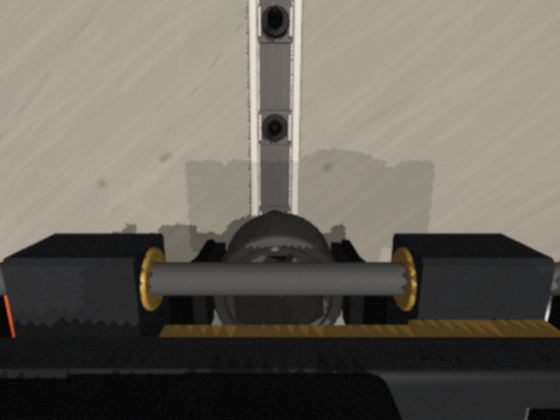

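Request:
play_rows --rows "0 0 0.4 -3.8 -3.7 0 40;0 0 0 0 0 20 40;0 0 0 0 0 20 40;0 0 0 0 0 10 40;0 0 0 0 0 5 40;0 0 0 0 0 0 40;0 0 0 0 0 0 40"

```text
clock: 5.78
tcp_pos: [0.4751, 0.2579, 0.0682]
eef_rot: [0.943, -0.332, 0.0, -0.0]
contact_force: [-0.2, -0.4, -4.2]
width: 0.0519
grasp_force: 29.9
```

Request:
play_rows --rows "0 0 0 0 0 5 40;0 0 0 0 0 4 40;0 0 0 0 0 3 40;0 0 0 0 0 1 40;0 0 0 0 0 0 40;0 0 0 0 0 0 40"

```text
clock: 6.28
tcp_pos: [0.4737, 0.257, 0.0542]
eef_rot: [0.943, -0.332, -0.001, 0.001]
contact_force: [-4.4, -1.9, -5.2]
width: 0.0513
grasp_force: 29.9
```

Request:
play_rows --rows "0 0 0 0 0 0 87;0 0 0 0 0 0 87;0 0 0 0 0 0 87;0 0 0 0 0 0 87;0 0 0 0 0 0 87;0 0 0 0 0 -35 87;0 0 0 0 0 -35 87;0 0 0 0 0 -30 87"

```text
clock: 6.95
tcp_pos: [0.4756, 0.2583, 0.1572]
eef_rot: [0.943, -0.332, 0.001, -0.001]
contact_force: [0.6, 1.4, -0.4]
width: 0.0859
grasp_force: 0.0
```

Request:
play_rows --rows "0 0 0 -33 0 -20 87;0 0 0 -33 0 -20 87;0 0 0 -24 0 -10 87;0 0 0 0 0 0 87;0 0 0 0 0 0 87"

```text
clock: 7.37
tcp_pos: [0.4043, 0.3155, 0.2063]
eef_rot: [0.944, -0.331, 0.001, -0.002]
contact_force: [-0.0, 0.1, -1.3]
width: 0.0872
grasp_force: 0.0
```

```bash
python3 - <<'E'
s=open("h.py").read()
s=s.replace('''    m=cv2.morphologyEx(m.astype(np.uint8),cv2.MORPH_OPEN,np.ones((2,2)))
''','''    _,L,st,_=cv2.connectedComponentsWithStats(m.astype(np.uint8));m=(L==1+np.argmax(st[1:,4])) if len(st)>1 else m
''')
open("h.py","w").write(s)
E
python3 - <<'E'
from h import *
c=look("d on seat",.473,.257,.074,.026,"w4")
go(.45,-.1,.2,-128.85)
E
```

```text
d on seat depth fit [0.4732 0.2577] r 26.1 n 1896 zmed 0.0745 px 282 91 ray [0.4735 0.2573] tcp [0.4043 0.3155 0.2063]
shift tool mm [294.8 295.    4.8] turn z 0.14 tilt [-0.1  0.  -0. ] tcp [0.4045 0.3145 0.2053] yaw -128.7 j [ 0.98  0.22 -0.32  0.   -1.03 -0.08] t 7.42
```

View pics/w4.png

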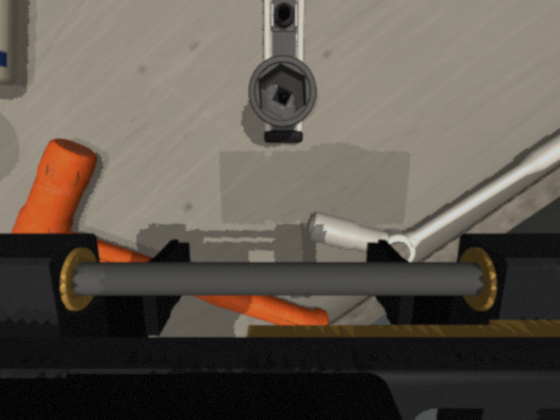

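Request:
play_rows --rows "0 0 0 29 28 0 87;0 0 0 29 28 0 87;0 0 0 29 28 0 87;0 0 0 29 28 0 87;0 0 0 29 28 0 87;0 0 0 29 28 0 87;0 0 0 29 28 0 87;0 0 0 29 28 0 87"

```text
clock: 8.08
tcp_pos: [0.4449, -0.0087, 0.2043]
eef_rot: [0.943, -0.332, -0.0, 0.0]
contact_force: [1.4, 0.5, -0.1]
width: 0.087
grasp_force: 0.0
```

Request:
play_rows --rows "0 0 0 29 28 0 87;0 0 0 29 28 0 87;0 0 0 29 28 0 87;0 0 0 29 25 0 87;0 0 0 20 15 0 87;0 0 0 0 5 0 87;0 0 0 0 0 0 87;0 0 0 0 0 0 87"

```text
clock: 8.75
tcp_pos: [0.4695, -0.1921, 0.204]
eef_rot: [0.943, -0.333, -0.001, 0.0]
contact_force: [0.1, -0.1, -0.5]
width: 0.0867
grasp_force: 0.0
```

Run:
```python
from h import *
c=look("c",.5524,-.257,.05,.0215,"w5")
look("b",.404,-.277,.044,.017)
go(*c,.032,-128.85)
```

```text
c depth fit [ 0.552  -0.2567] r 21.6 n 1172 zmed 0.0505 px 276 74 ray [ 0.5523 -0.2567] tcp [ 0.4695 -0.1921  0.204 ]
b depth fit [ 0.4249 -0.2607] r 17.1 n 369 zmed 0.044 px 370 190 ray [ 0.4251 -0.2609] tcp [ 0.4698 -0.1915  0.2043]
shift tool mm [ 1.052e+02 -1.000e-01  1.725e+02] turn z 0.12 tilt [0.01 0.03 0.  ] tcp [ 0.47   -0.191   0.2046] yaw -128.7 j [-0.07  0.22 -0.33 -0.   -1.03  0.96] t 8.85
```

Request:
play_rows --rows "0 0 0 35 0 20 87;0 0 0 35 0 20 87;0 0 0 33 0 25 87;0 0 0 2 0 30 87;0 0 0 0 0 35 87;0 0 0 0 0 30 87;0 0 0 0 0 12 87;0 0 0 0 0 0 87"

```text
clock: 9.52
tcp_pos: [0.5502, -0.2558, 0.0297]
eef_rot: [0.944, -0.331, -0.004, 0.0]
contact_force: [0.5, 0.7, -0.3]
width: 0.0871
grasp_force: 0.0
```

Request:
play_rows --rows "0 0 0 0 0 0 87;0 0 0 0 0 0 50;0 0 0 0 0 0 30;0 0 0 0 0 0 30;0 0 0 0 0 0 30;0 0 0 0 0 0 30;0 0 0 0 0 0 30;0 0 0 0 0 0 30"

```text
clock: 10.18
tcp_pos: [0.5522, -0.2574, 0.0331]
eef_rot: [0.943, -0.332, 0.0, -0.0]
contact_force: [-0.7, 0.0, 0.4]
width: 0.0481
grasp_force: 0.0
```

Request:
play_rows --rows "0 0 0 0 0 0 30;0 0 0 0 0 0 30;0 0 0 0 0 -35 30;0 0 0 0 0 -35 30;0 0 0 -26 -29 -18 30;0 0 0 -26 -29 0 30;0 0 0 -26 -29 0 30;0 0 0 -26 -29 0 30"

```text
clock: 10.85
tcp_pos: [0.5427, -0.1015, 0.1198]
eef_rot: [0.943, -0.333, -0.001, -0.0]
contact_force: [1.7, 0.0, -4.2]
width: 0.0424
grasp_force: 30.0
```

Request:
play_rows --rows "0 0 0 -26 -29 0 30;0 0 0 -26 -29 0 30;0 0 0 -26 -29 0 30;0 0 0 -26 -29 0 30;0 0 0 -26 -29 0 30;0 0 0 -26 -29 0 30;0 0 0 -26 -29 0 30;0 0 0 -15 -17 0 30"

```text
clock: 11.52
tcp_pos: [0.5272, 0.1954, 0.1195]
eef_rot: [0.944, -0.331, -0.0, -0.0]
contact_force: [0.4, -0.4, -3.5]
width: 0.0423
grasp_force: 30.0
```

Request:
play_rows --rows "0 0 0 -12 -15 0 30;0 0 0 0 0 0 30;0 0 0 0 0 0 30;0 0 0 0 0 0 30"

```text
clock: 11.85
tcp_pos: [0.5272, 0.2104, 0.1194]
eef_rot: [0.943, -0.332, -0.001, 0.001]
contact_force: [-0.2, 0.1, -3.0]
width: 0.0426
grasp_force: 30.0
```

Run:
```python
from h import *
go(.5271,.2137,.0501,-128.85);print(r.get_state()["contact_force"])
```

```text
shift tool mm [-2.  -2.7 69.3] turn z 0.05 tilt [ 0.13  0.06 -0.  ] tcp [0.5272 0.2104 0.1194] yaw -128.8 j [ 0.66  0.4  -0.29 -0.   -0.88  0.23] t 11.85
[-0.18977262  0.14295508 -2.98839494]
```

Request:
play_rows --rows "0 0 0 -2 -2.7 0 30;0 0 0 0 0 20 30;0 0 0 0 0 20 30;0 0 0 0 0 10 30;0 0 0 0 0 6 30;0 0 0 0 0 0 30;0 0 0 0 0 0 30"

```text
clock: 12.43
tcp_pos: [0.5287, 0.2144, 0.0646]
eef_rot: [0.943, -0.332, 0.0, -0.0]
contact_force: [-0.4, 1.0, -2.2]
width: 0.0427
grasp_force: 30.0
```

Request:
play_rows --rows "0 0 0 0 0 5 30;0 0 0 0 0 4 30;0 0 0 0 0 3 30;0 0 0 0 0 0.5 30;0 0 0 0 0 0 30;0 0 0 0 0 0 30"

```text
clock: 12.93
tcp_pos: [0.5275, 0.214, 0.0513]
eef_rot: [0.943, -0.332, -0.001, 0.001]
contact_force: [-2.3, -3.1, -3.4]
width: 0.0425
grasp_force: 30.0
```

Request:
play_rows --rows "0 0 0 0 0 0 87;0 0 0 0 0 0 87;0 0 0 0 0 0 87;0 0 0 0 0 0 87;0 0 0 0 0 0 87;0 0 0 0 0 -35 87;0 0 0 0 0 -35 87;0 0 0 0 0 -35 87"

```text
clock: 13.6
tcp_pos: [0.5283, 0.2146, 0.1581]
eef_rot: [0.943, -0.332, 0.0, 0.0]
contact_force: [1.0, 0.5, 0.5]
width: 0.0844
grasp_force: 0.0
```

Request:
play_rows --rows "0 0 0 -35 0 -20 87;0 0 0 -35 0 -20 87;0 0 0 -20 0 -10 87;0 0 0 0 0 0 87;0 0 0 0 0 0 87"

```text
clock: 14.02
tcp_pos: [0.4578, 0.272, 0.2082]
eef_rot: [0.944, -0.331, 0.001, -0.002]
contact_force: [0.1, -0.2, -0.5]
width: 0.0868
grasp_force: 0.0
```

Run:
```python
from h import *
look("c on seat",.5267,.214,.067,.0215,"w6")
go(.347,-.198,.2,-128.85)
```

```text
c on seat depth fit [0.5272 0.2144] r 21.6 n 1221 zmed 0.0674 px 281 92 ray [0.5276 0.2144] tcp [0.4578 0.272  0.2082]
shift tool mm [207.  435.5   6.6] turn z 0.13 tilt [-0.07 -0.    0.  ] tcp [0.4579 0.2712 0.2071] yaw -128.7 j [ 0.84  0.25 -0.27 -0.   -1.05  0.06] t 14.07
```

Request:
play_rows --rows "0 0 0 18 36 0 87;0 0 0 18 36 0 87;0 0 0 18 36 0 87;0 0 0 18 36 0 87;0 0 0 18 36 0 87;0 0 0 18 36 0 87;0 0 0 18 36 0 87;0 0 0 18 36 0 87"

```text
clock: 14.73
tcp_pos: [0.3889, -0.0463, 0.2062]
eef_rot: [0.943, -0.332, -0.0, 0.0]
contact_force: [1.6, -0.5, -0.4]
width: 0.087
grasp_force: 0.0
```

Request:
play_rows --rows "0 0 0 18 36 0 87;0 0 0 18 36 0 87;0 0 0 18 36 0 87;0 0 0 9 30 0 87;0 0 0 0 9 0 87;0 0 0 0 0 0 87;0 0 0 0 0 0 87;0 0 0 0 0 0 87"

```text
clock: 15.4
tcp_pos: [0.3472, -0.1977, 0.2065]
eef_rot: [0.943, -0.332, -0.0, 0.0]
contact_force: [-1.3, 0.0, 0.5]
width: 0.0868
grasp_force: 0.0
```

Run:
```python
from h import *
c=look("b",.425,-.261,.044,.017,"w7")
look("a",.4552,-.3826,.038,.0125)
go(*c,.030,-128.85)
```

```text
b depth fit [ 0.425  -0.2607] r 17.1 n 668 zmed 0.0443 px 279 82 ray [ 0.4251 -0.2606] tcp [ 0.3472 -0.1977  0.2065]
a not seen 0
shift tool mm [100.2   1.1 176.7] turn z 0.17 tilt [0.   0.01 0.  ] tcp [ 0.3474 -0.1972  0.2067] yaw -128.7 j [-0.1   0.02 -0.55 -0.   -1.    1.  ] t 15.5
```

Request:
play_rows --rows "0 0 0 35 0.5 20 87;0 0 0 35 0.5 20 87;0 0 0 30 0 25 87;0 0 0 0 0 30 87;0 0 0 0 0 35 87;0 0 0 0 0 34 87;0 0 0 0 0 12 87;0 0 0 0 0 0 87"

```text
clock: 16.17
tcp_pos: [0.4225, -0.2596, 0.0273]
eef_rot: [0.944, -0.331, -0.004, 0.0]
contact_force: [-0.0, 0.1, 0.5]
width: 0.087
grasp_force: 0.0
```

Request:
play_rows --rows "0 0 0 0 0 0 87;0 0 0 0 0 0 45;0 0 0 0 0 0 22;0 0 0 0 0 0 22;0 0 0 0 0 0 22;0 0 0 0 0 0 22;0 0 0 0 0 0 22;0 0 0 0 0 0 22"

```text
clock: 16.83
tcp_pos: [0.4244, -0.2614, 0.0311]
eef_rot: [0.943, -0.332, 0.0, -0.0]
contact_force: [0.5, -0.2, -0.3]
width: 0.048
grasp_force: 0.0
```

Request:
play_rows --rows "0 0 0 0 0 0 22;0 0 0 0 0 0 22;0 0 0 0 0 0 22;0 0 0 0 0 0 22"

```text
clock: 17.17
tcp_pos: [0.4243, -0.2613, 0.0308]
eef_rot: [0.943, -0.332, -0.0, 0.0]
contact_force: [0.2, -0.3, 0.6]
width: 0.0327
grasp_force: 30.0
```

Run:
```python
from h import *
go(.5790,.1723,.125,-128.85)
```

```text
shift tool mm [-150.9 -434.9  -94.2] turn z 0.08 tilt [0. 0. 0.] tcp [ 0.4243 -0.2613  0.0308] yaw -128.8 j [-0.23  0.44 -0.55  0.   -0.58  1.12] t 17.17
```

Request:
play_rows --rows "0 0 0 0 0 -38 22;0 0 0 0 0 -38 22;0 0 0 -12.5 -36 -18 22;0 0 0 -12.5 -36 0 22;0 0 0 -12.5 -36 0 22;0 0 0 -12.5 -36 0 22;0 0 0 -12.5 -36 0 22;0 0 0 -12.5 -36 0 22"

```text
clock: 17.83
tcp_pos: [0.5005, -0.0446, 0.1242]
eef_rot: [0.943, -0.332, -0.001, 0.0]
contact_force: [0.3, -0.0, -2.1]
width: 0.0329
grasp_force: 30.0
```

Request:
play_rows --rows "0 0 0 -12.5 -36 0 22;0 0 0 -12.5 -36 0 22;0 0 0 -12.5 -36 0 22;0 0 0 -12.5 -36 0 22;0 0 0 -12.5 -36 0 22;0 0 0 -12.5 -33 0 22;0 0 0 0 -5 0 22;0 0 0 0 0 0 22"

```text
clock: 18.5
tcp_pos: [0.5791, 0.1726, 0.1234]
eef_rot: [0.944, -0.331, -0.0, 0.0]
contact_force: [-0.3, -0.6, -2.0]
width: 0.0332
grasp_force: 30.0
```

Request:
play_rows --rows "0 0 0 0 0 0 22;0 0 0 0 0 0 22"

```text
clock: 18.67
tcp_pos: [0.5779, 0.1692, 0.1239]
eef_rot: [0.943, -0.333, -0.001, 0.001]
contact_force: [-0.2, 0.1, -3.0]
width: 0.033
grasp_force: 30.0
```

Run:
```python
from h import *
go(.5790,.1723,.0478,-128.85);print(r.get_state()["contact_force"],r.get_state()["width"])
```

```text
shift tool mm [-1.  -3.2 76.1] turn z 0.0 tilt [ 0.12  0.06 -0.  ] tcp [0.5779 0.1692 0.1239] yaw -128.8 j [ 0.55  0.45 -0.2  -0.   -0.92  0.34] t 18.67
[-0.21009134  0.08910136 -2.98683304] 0.03296931473866297
```

Request:
play_rows --rows "0 0 0 -1 -3.2 0 22;0 0 0 0 0 25 22;0 0 0 0 0 20 22;0 0 0 0 0 11 22;0 0 0 0 0 6 22;0 0 0 0 0 0 22;0 0 0 0 0 0 22"

```text
clock: 19.25
tcp_pos: [0.5807, 0.1736, 0.0632]
eef_rot: [0.943, -0.332, 0.0, -0.0]
contact_force: [1.0, 0.6, -2.0]
width: 0.0332
grasp_force: 30.0
```

Request:
play_rows --rows "0 0 0 0 0 5 22;0 0 0 0 0 4 22;0 0 0 0 0 3 22;0 0 0 0 0 1.5 22;0 0 0 0 0 0 22;0 0 0 0 0 0 22"

```text
clock: 19.75
tcp_pos: [0.5792, 0.1725, 0.0486]
eef_rot: [0.943, -0.332, -0.001, 0.001]
contact_force: [-1.6, -4.4, 0.1]
width: 0.0332
grasp_force: 30.0
```

Request:
play_rows --rows "0 0 0 0 0 0 87;0 0 0 0 0 0 87;0 0 0 0 0 0 87;0 0 0 0 0 0 87;0 0 0 0 0 0 87;0 0 0 0 0 -35 87;0 0 0 0 0 -35 87;0 0 0 0 0 -35 87"

```text
clock: 20.42
tcp_pos: [0.5803, 0.174, 0.1551]
eef_rot: [0.943, -0.332, -0.0, 0.0]
contact_force: [0.9, 0.7, -0.7]
width: 0.0785
grasp_force: 0.0
```

Request:
play_rows --rows "0 0 0 -35 0 -20 87;0 0 0 -35 0 -20 87;0 0 0 -20 0 -10 87;0 0 0 0 0 0 87;0 0 0 0 0 0 87"

```text
clock: 20.83
tcp_pos: [0.5099, 0.2313, 0.2055]
eef_rot: [0.944, -0.331, 0.001, -0.002]
contact_force: [0.2, -0.1, -1.3]
width: 0.0868
grasp_force: 0.0
```

Run:
```python
from h import *
look("b on seat",.579,.1725,.061,.017,"w8")
go(.377,-.32,.2,-128.85)
```

```text
b on seat depth fit [0.5796 0.1724] r 17.0 n 731 zmed 0.0613 px 282 91 ray [0.5798 0.1725] tcp [0.5099 0.2313 0.2055]
shift tool mm [240.6 512.7   3.8] turn z 0.13 tilt [-0.06 -0.    0.  ] tcp [0.51   0.2305 0.2043] yaw -128.7 j [ 0.71  0.3  -0.21 -0.   -1.06  0.18] t 20.88
```

View pics/w8.png

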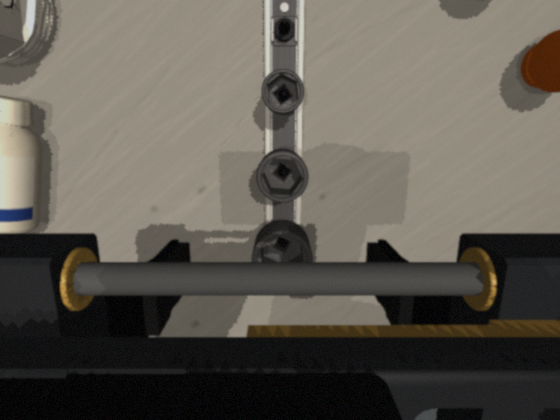

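Request:
play_rows --rows "0 0 0 18 37 0 87;0 0 0 18 37 0 87;0 0 0 18 37 0 87;0 0 0 18 37 0 87;0 0 0 18 37 0 87;0 0 0 18 37 0 87;0 0 0 18 37 0 87;0 0 0 18 37 0 87"

```text
clock: 21.55
tcp_pos: [0.4361, -0.0934, 0.2034]
eef_rot: [0.943, -0.332, -0.001, 0.0]
contact_force: [0.0, -0.2, 0.5]
width: 0.0867
grasp_force: 0.0
```

Request:
play_rows --rows "0 0 0 18 37 0 87;0 0 0 18 37 0 87;0 0 0 18 37 0 87;0 0 0 18 37 0 87;0 0 0 18 37 0 87;0 0 0 6 25 0 87;0 0 0 0 6 0 87;0 0 0 0 0 0 87"

```text
clock: 22.22
tcp_pos: [0.375, -0.3213, 0.2027]
eef_rot: [0.942, -0.334, -0.001, -0.0]
contact_force: [-0.6, 0.1, -0.2]
width: 0.0868
grasp_force: 0.0
```

Request:
play_rows --rows "0 0 0 0 0 0 87;0 0 0 0 0 0 87"

```text
clock: 22.38
tcp_pos: [0.3767, -0.3189, 0.2037]
eef_rot: [0.943, -0.332, -0.0, -0.0]
contact_force: [-0.6, -0.3, 0.3]
width: 0.0872
grasp_force: 0.0
```

Run:
```python
from h import *
c=look("a",.4552,-.3826,.038,.0125,"w9")
go(*c,.026,-128.85)
```

```text
a depth fit [ 0.4552 -0.382 ] r 12.7 n 434 zmed 0.0382 px 278 82 ray [ 0.455 -0.382] tcp [ 0.3767 -0.3189  0.2037]
shift tool mm [100.7   0.5 177.9] turn z 0.15 tilt [-0.    0.02  0.  ] tcp [ 0.3769 -0.3187  0.2039] yaw -128.7 j [-0.37  0.19 -0.36 -0.   -1.02  1.27] t 22.43
```

Request:
play_rows --rows "0 0 0 35 0.5 20 87;0 0 0 35 0 20 87;0 0 0 31 0 25 87;0 0 0 0 0 30 87;0 0 0 0 0 35 87;0 0 0 0 0 34 87;0 0 0 0 0 12 87;0 0 0 0 0 1 87"

```text
clock: 23.1
tcp_pos: [0.4535, -0.3806, 0.0232]
eef_rot: [0.944, -0.331, -0.004, -0.001]
contact_force: [0.1, 0.3, 0.1]
width: 0.087
grasp_force: 0.0
```

Request:
play_rows --rows "0 0 0 0 0 0 87;0 0 0 0 0 0 45;0 0 0 0 0 0 14;0 0 0 0 0 0 14;0 0 0 0 0 0 14;0 0 0 0 0 0 14;0 0 0 0 0 0 14;0 0 0 0 0 0 14"

```text
clock: 23.77
tcp_pos: [0.455, -0.3831, 0.0274]
eef_rot: [0.943, -0.332, 0.0, 0.0]
contact_force: [0.4, -0.1, -0.1]
width: 0.0484
grasp_force: 0.0
```

Request:
play_rows --rows "0 0 0 0 0 0 14;0 0 0 0 0 0 14;0 0 0 0 0 0 14;0 0 0 0 0 0 14;0 0 0 0 0 0 14;0 0 0 0 0 0 14"

```text
clock: 24.27
tcp_pos: [0.4549, -0.383, 0.027]
eef_rot: [0.943, -0.332, -0.0, 0.0]
contact_force: [1.0, 0.2, 0.1]
width: 0.0238
grasp_force: 30.0
```

Run:
```python
from h import *
go(.6218,.1380,.12,-128.85)
```

```text
shift tool mm [-196.2 -510.7  -93. ] turn z 0.08 tilt [0.   0.01 0.  ] tcp [ 0.4549 -0.383   0.027 ] yaw -128.8 j [-0.43  0.56 -0.31  0.   -0.7   1.32] t 24.27
```

Request:
play_rows --rows "0 0 0 0 0 -38 14;0 0 0 0 0 -38 14;0 0 0 -14 -36.5 -18 14;0 0 0 -14 -36.5 0 14;0 0 0 -14 -36.5 0 14;0 0 0 -14 -36.5 0 14;0 0 0 -14 -36.5 0 14;0 0 0 -14 -36.5 0 14"

```text
clock: 24.93
tcp_pos: [0.5262, -0.159, 0.1205]
eef_rot: [0.943, -0.332, -0.0, -0.0]
contact_force: [0.6, -0.1, -1.0]
width: 0.0236
grasp_force: 30.0
```

Request:
play_rows --rows "0 0 0 -14 -36.5 0 14;0 0 0 -14 -36.5 0 14;0 0 0 -14 -36.5 0 14;0 0 0 -14 -36.5 0 14;0 0 0 -14 -36.5 0 14;0 0 0 -14 -36.5 0 14;0 0 0 -14 -36.5 0 14;0 0 0 -14 -30 0 14"

```text
clock: 25.6
tcp_pos: [0.6182, 0.1344, 0.1202]
eef_rot: [0.943, -0.331, 0.0, -0.0]
contact_force: [0.9, -0.1, -1.5]
width: 0.0238
grasp_force: 30.0
```

Request:
play_rows --rows "0 0 0 0 -6 0 14;0 0 0 0 0 0 14;0 0 0 0 0 0 14;0 0 0 0 0 0 14"

```text
clock: 25.93
tcp_pos: [0.6207, 0.1353, 0.1201]
eef_rot: [0.943, -0.333, -0.001, 0.001]
contact_force: [-0.2, 0.4, 0.1]
width: 0.0234
grasp_force: 30.0
```

Run:
```python
from h import *
go(.6221,.1377,.044,-128.85);print(r.get_state()["contact_force"],r.get_state()["width"])
```

```text
shift tool mm [-0.4 -2.9 76.1] turn z 0.01 tilt [ 0.08  0.05 -0.  ] tcp [0.6207 0.1353 0.1201] yaw -128.8 j [ 0.47  0.5  -0.12 -0.   -0.95  0.42] t 25.93
[-0.18635286  0.43654089  0.05731103] 0.02341952203192735
```

Request:
play_rows --rows "0 0 0 -0.4 -2.9 0 14;0 0 0 0 0 25 14;0 0 0 0 0 20 14;0 0 0 0 0 11 14;0 0 0 0 0 6 14;0 0 0 0 0 0 14;0 0 0 0 0 0 14"

```text
clock: 26.52
tcp_pos: [0.6235, 0.1388, 0.0591]
eef_rot: [0.943, -0.332, 0.0, -0.0]
contact_force: [0.4, 0.5, -0.8]
width: 0.024
grasp_force: 30.0
```

Request:
play_rows --rows "0 0 0 0 0 5 14;0 0 0 0 0 4 14;0 0 0 0 0 3 14;0 0 0 0 0 1.5 14;0 0 0 0 0 0 14;0 0 0 0 0 0 14"

```text
clock: 27.02
tcp_pos: [0.6225, 0.1375, 0.0452]
eef_rot: [0.943, -0.332, -0.0, 0.001]
contact_force: [-0.6, -5.1, 0.2]
width: 0.024
grasp_force: 30.0
```

Request:
play_rows --rows "0 0 0 0 0 0 87;0 0 0 0 0 0 87;0 0 0 0 0 0 87;0 0 0 0 0 0 87;0 0 0 0 0 0 87;0 0 0 0 0 -35 87;0 0 0 0 0 -35 87;0 0 0 0 0 -35 87"

```text
clock: 27.68
tcp_pos: [0.6227, 0.1392, 0.1508]
eef_rot: [0.943, -0.332, -0.0, 0.0]
contact_force: [1.8, -0.2, 0.3]
width: 0.069
grasp_force: 0.0
```

Request:
play_rows --rows "0 0 0 -35 0 -25 87;0 0 0 -35 0 -25 87;0 0 0 -35 0 -20 87;0 0 0 0 0 0 87;0 0 0 0 0 0 87"

```text
clock: 28.1
tcp_pos: [0.5424, 0.2053, 0.2208]
eef_rot: [0.944, -0.33, 0.001, -0.002]
contact_force: [-0.7, 0.8, -1.1]
width: 0.0859
grasp_force: 0.0
```

Run:
```python
from h import *
for n,x,y,h,rd in(("a",.622,.138,.055,.0125),("b",.5796,.1724,.061,.017),("c",.5272,.2144,.067,.0215)): look(n,x,y,h,rd,"w10")
p,d=r.capture("top");W=world(d,r.camera_info("top"))
for n,x,y,h in(("a",.622,.138,.055),("b",.5796,.1724,.061),("c",.5272,.2144,.067),("d",.4732,.2577,.074)):
    m=(np.hypot(W[...,0]-x,W[...,1]-y)<.03)&(abs(W[...,2]-h)<.004); print(n,m.sum(),np.median(W[m][:,2]) if m.any() else 0)
p,d=r.capture("scene");cv2.imwrite("pics/s10.png",cv2.resize(p[110:260,100:300],None,fx=4,fy=4))
```

```text
a depth fit [0.6224 0.1377] r 12.6 n 441 zmed 0.0553 px 282 77 ray [0.6227 0.1381] tcp [0.5424 0.2053 0.2208]
b depth fit [0.5796 0.1724] r 17.0 n 592 zmed 0.0612 px 280 144 ray [0.5797 0.1723] tcp [0.5425 0.2042 0.2191]
c depth fit [0.5273 0.2146] r 21.8 n 942 zmed 0.0672 px 279 222 ray [0.528  0.2139] tcp [0.5426 0.2035 0.2181]
a 42 0.05413948072240826
b 58 0.05973708994546556
c 8 0.06788760278755701
d 167 0.07367592521098909
```

View pics/s10.png

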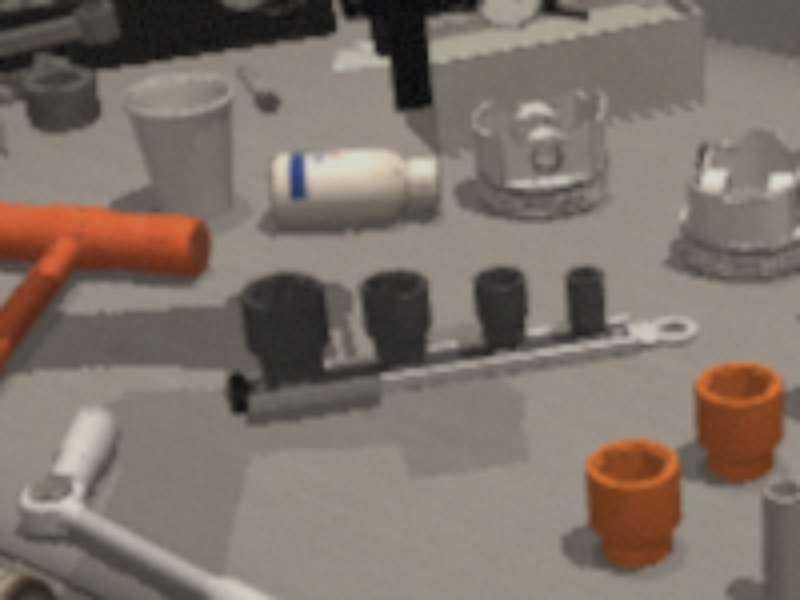

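All four stand on the rail in order, with the largest at the black cap and the smallest at the eye. Their heights show them fully seated.

```bash
python3 -c "
from station import r
print(r.hand_in())"
```

```text
the job is handed in; nothing more can be done
None
```

All four sockets are on the rail in size order, smallest at the hanging eye and largest at the cap. The camera check showed each one upright and seated on its clip with the gripper clear. I handed the job in at about 28 s, and it gave no verdict back.

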